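# Seat the hatch cover on the sloped jig

## Robot

A 7-joint arm with a two-finger parallel gripper is mounted at the origin on the work surface. World frame = base frame: x ahead of the robot, y to its left, z up, the work surface at z = 0. Lengths are in m, angles in rad, forces in N, time in s.
With the tool pointing down it reaches from about 0.4 to 0.925 m from the base axis. Payload 5.6 kg.
Tool frame: the origin (TCP) lies at the very end of the fingers, on their centre line; the grasp point (between the pads) lies behind it (r.pinch_z is the z of the grasp point in the tool frame, in m); z points along the fingers, y is the line along which they close (so a half turn about z gives the same grasp; the last joint's range is limited). The gripper opens to 85 mm and grips with 20 to 120 N. Pads are 22 mm wide; open, the fingers measure 114 mm over their backs; the gripper's body (76 mm by 85 mm) begins 54 mm behind the grasp point. The pads swing forward as they close: fully open they stand 13 mm farther back than shut.
Start: joints at [-1.171, 0.468, -0.012, 1.603, 0.006, 1.071, -0.056], TCP at [0.279, 0.587, 0.231] pointing down, gripper open.
Joint ranges: [-2.53, 2.53], [-0.31, 2.02], [-1.57, 1.55], [0.28, 2.44], [-1.29, 4.43], [0.15, 1.84], [-2.92, 2.92]. Speed limits (rad/s): [2.57, 2.57, 3.14, 3.14, 3.14, 3.14, 3.14].

## Interface

Orientations are given as [roll, pitch, yaw] about the fixed x, y, z axes, in that order (R = Rz(yaw) Ry(pitch) Rx(roll)).
In Python, from rig import get_state, vision, order, r gives the robot as it stands.
- The arm moves only by the shell command python3 -m inch 'ROWS' [FORCE]. ROWS is JSON, a list that holds one entry, the list of rows, each a list of 7 numbers: the shift along the tool's x, y, z in mm, then the turn, a rotation vector about the tool's x, y, z in rad, then the finger opening in mm, from 0 to 85.4. A call has 1 to 5 rows; each row is the pose to reach, as a shift and turn from the pose commanded when the call began, along the tool's axes at that moment; what a row does not reach only later rows make up. A row lasts 1/8 s, in which the tool goes at most 62.5 mm and 10.7 degrees, less where a joint would pass 70% of its speed; a pose out of reach is approached as far as the arm can. A call with a gripper value outside its range is refused whole. The fingers move at their own pace and stop on an object; FORCE is the grip in N (left out, the last holds). Time passes only in rows, so rows that repeat a pose let the fingers close. It gives the time, the measured TCP pose, the force, the opening and the grip force at its end, in the units of the state.
- get_state(): the state, without advancing time (a new reading comes with each control period).
- vision.grab_frame(name): name is "scene" or "top" or "wrist"; returns a dict with "image" (384x512x3 uint8, blue, green, red), "fx", "fy", "cx", "cy" (pixels), "extrinsics" (4x4, takes a point from world to camera coordinates); the wrist camera has in their place "tool_from_camera" (4x4, takes a point from camera to tool coordinates, whose origin is the TCP and whose axes are the flange's). Camera axes: x right, y up, looking along -z (the intrinsics and any distortion apply to the point x, -y, -z); pixel columns grow to the right and rows downward; lengths in m; the calibration is good to about 2 mm. A picture is of the moment at which its call begins: read the wrist's pose just before it. There is no depth.
- order.finish_job(): hands the job in; it is judged then, once.
The state is a dict: "t": time; "joint_pos": joint angles; "joint_vel": joint speeds; "joint_efforts": joint torques, N m; "ee_pos": TCP position; "ee_rot": TCP orientation; "ft_force": force on the tool from outside, world axes, zero at the start; "wrist_torque": the same for the moment, N m; "grip_width": opening from 0.0 (shut) to 1.0 (fully open); "gripper_force": force on a finger pad.
Only numpy, scipy, OpenCV 4.12 (cv2) and the standard library are available. Lean on these libraries where they do the work, as an engineer would, in place of code of your own. Each camera call takes 0.05 s, during which the arm holds its last target. There are 200 camera calls.

## Task

Pick up the grey hatch cover by its bridge handle, lay it gently into the sloped aluminium jig so that it rests on the four clips, and let go of it while it still stands proud. Then press it down until it sits flat on the jig's seat all over, and leave the smaller plate and the pucks where they are.

Things in the scene. Friction and masses are not known exactly. Their poses are not given: they have to be found in the camera images.
- cover: The loose hatch cover, about 0.28 kg: grey painted flat plate 100 mm (x) by 120 mm (y), 8 mm thick, with a steel bridge handle across its middle along y. Origin: centre of the plate's underside; z points up out of the plate. The same after a half turn about z. Lies flat on the table at the start.
- handle (a point): Centre of the cover's handle bar, 34 mm above the plate's underside, axes as the cover's. The bar is 80 mm long (y), 14 mm wide (x) and spans heights 28 to 40 mm above the underside, on two posts 12 mm long at y = +-34 mm.
- frame: The flat aluminium seat, 136 by 156 mm, of the fixed sloped jig. Origin: centre of the seat surface, 85 mm above the table. z: its outward normal, tilted 30 degrees from vertical, roughly towards the robot; x: up the slope; y: level, across it. The cover goes here with its handle along y, 4 mm play on the lower side and on each side.
- ledge (a point): Middle of the inner top edge of the jig's lower rim, axes as the frame's, at x = -54 mm. Dark steel rims 14 mm high and 12 mm thick stand on the lower edge and both sides (inner faces at y = +-64 mm); the upper edge is open.
- clip0 (a joint): How far (m) the lower left (x -34, y +44 mm in the frame) push-in clip is pushed in: black, 18 mm across, 8 mm proud of the seat at 0, flush at 0.008. Starts at 0 to 0.003; friction of about 2.5 N holds it where it is pushed.
- clip1 (a joint): How far (m) the lower right (x -34, y -44 mm in the frame) push-in clip is pushed in: black, 18 mm across, 8 mm proud of the seat at 0, flush at 0.008. Starts at 0 to 0.003; friction of about 2.5 N holds it where it is pushed.
- clip2 (a joint): How far (m) the upper left (x +34, y +44 mm in the frame) push-in clip is pushed in: black, 18 mm across, 8 mm proud of the seat at 0, flush at 0.008. Starts at 0 to 0.003; friction of about 2.5 N holds it where it is pushed.
- clip3 (a joint): How far (m) the upper right (x +34, y -44 mm in the frame) push-in clip is pushed in: black, 18 mm across, 8 mm proud of the seat at 0, flush at 0.008. Starts at 0 to 0.003; friction of about 2.5 N holds it where it is pushed.
- blank: Bystander: a smaller grey plate 76 x 96 x 8 mm with a round steel knob (30 mm across, top at 32 mm). Origin: centre of the underside. Not to be used.
- puck0: Bystander: black rubber puck, 72 mm across, 25 mm high, red film on top. Origin: centre of the underside.
- puck1: Bystander: another such puck.
- puck2: Bystander: another such puck.
- puck3: Bystander: another such puck.

How it is judged:
By the outcome, as a careful person would: the job done as asked, in the order asked, and still so for the second after the job is handed in, with the robot touching nothing.
It also fails if it takes over 54 s, if anything falls off the work surface, if the arm or the gripper's body presses on something with over 40 N, if the wrist force passes 120 N, or if a joint passes its speed limit or range.

## Working session

There is one attempt and no reset: what is moved stays moved. The work goes in short steps, Python scripts to look and compute and a shell command to move; the robot and the scene stay as the last step left them, time stands still between calls to the robot, and variables do not carry over. Pictures are saved under pics/ and viewed, at most 10 in all, crops included, and the job is handed in when it is done.

```bash
ls; mkdir -p pics
python3 - <<'E'
from rig import get_state, vision, order, r
import cv2, numpy as np
s=get_state(); print(s['t'],s['ee_pos'],s['ee_rot'],s['grip_width'],r.pinch_z)
ims=[]
for n in("scene","top"):
    f=vision.grab_frame(n); cv2.imwrite(f'pics/{n}0.png',f['image'])
    print(n,f['fx'],f['fy'],f['cx'],f['cy'],np.round(f['extrinsics'],4).tolist(),[k for k in f])
f=vision.grab_frame("wrist");print(f['fx'],f['fy'],f['cx'],f['cy'],np.round(f['tool_from_camera'],4).tolist(),[k for k in f])
E
```

```text
pics
0.0 [0.27833618 0.58676031 0.23032388] [-3.13977153e+00  1.32775266e-04  2.69870327e+00] 1.0012081311148548 -0.0187
scene 383.7716030470018 383.7716030470018 251.9616647543035 186.43505673293228 [[-0.6216, 0.7833, 0.0093, 0.3529], [-0.4614, -0.3758, 0.8037, 0.1961], [0.633, 0.4952, 0.595, -1.2766], [0.0, 0.0, 0.0, 1.0]] ['image', 'fx', 'fy', 'cx', 'cy', 'extrinsics']
top 442.4455506054917 442.4455506054917 250.4606316263501 194.92367970934814 [[-0.0233, -0.9997, -0.0113, 0.0117], [0.9811, -0.025, 0.1917, -0.5671], [-0.1919, -0.0067, 0.9814, -1.2169], [0.0, 0.0, 0.0, 1.0]] ['image', 'fx', 'fy', 'cx', 'cy', 'extrinsics']
274.5044316792022 274.5044316792022 257.69096378500444 193.98876158271705 [[-0.0003, 0.9547, 0.2975, 0.0763], [1.0, -0.0001, 0.0014, -0.0012], [0.0013, 0.2975, -0.9547, -0.1432], [0.0, 0.0, 0.0, 1.0]] ['image', 'fx', 'fy', 'cx', 'cy', 'tool_from_camera']
```

View pics/scene0.png

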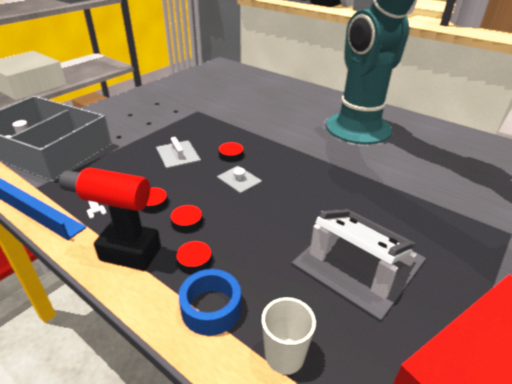

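View pics/top0.png

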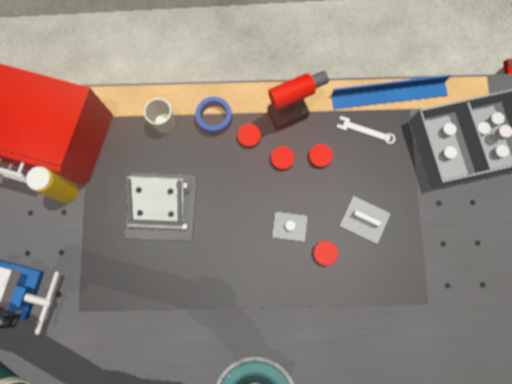

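The scene view shows the cover with its bar handle at about (178,152), the blank at (239,178), and the jig at (360,250). In the top view the cover is at (365,219), the blank with its knob at (290,226), the jig seat at (157,200) with four black clips, and the pucks are the red discs. Next I measure these.

```bash
cat > h.py <<'E'
import numpy as np, cv2
from scipy.spatial.transform import Rotation as Ro
from rig import get_state, vision, r
def pose():
    s=get_state(); return np.array(s['ee_pos']),Ro.from_euler('xyz',s['ee_rot']).as_matrix()
def grab(n,save=None):
    p,R=pose(); f=vision.grab_frame(n)
    if n=='wrist':
        T=np.eye(4);T[:3,:3]=R;T[:3,3]=p; W=T@f['tool_from_camera']
    else: W=np.linalg.inv(f['extrinsics'])
    f['W']=W
    if save: cv2.imwrite('pics/'+save,f['image'])
    return f
def ray(f,uv):
    uv=np.atleast_2d(uv).astype(float)
    d=np.c_[(uv[:,0]-f['cx'])/f['fx'],-(uv[:,1]-f['cy'])/f['fy'],-np.ones(len(uv))]@f['W'][:3,:3].T
    return f['W'][:3,3],d
def onz(f,uv,z):   # cast onto horizontal plane
    o,d=ray(f,uv); return o+d*((z-o[2])/d[:,2])[:,None]
def onplane(f,uv,p,n):
    o,d=ray(f,uv); return o+d*(((p-o)@n)/(d@n))[:,None]
def proj(f,P):
    c=(np.atleast_2d(P)-f['W'][:3,3])@f['W'][:3,:3]
    return np.c_[f['fx']*c[:,0]/-c[:,2]+f['cx'],-f['fy']*c[:,1]/-c[:,2]+f['cy']]
def tri(f1,u1,f2,u2):
    A=[];b=[]
    for f,u in((f1,u1),(f2,u2)):
        o,d=ray(f,u);d=d[0]/np.linalg.norm(d[0]);M=np.eye(3)-np.outer(d,d);A.append(M);b.append(M@o)
    return np.linalg.lstsq(np.vstack(A),np.hstack(b),rcond=None)[0]
def go(p,R):       # shift (mm) and turn to a TCP pose
    p0,R0=pose(); print('row',np.round(R0.T@(np.array(p)-p0)*1000,1),np.round(Ro.from_matrix(R0.T@R).as_rotvec(),4))
def down(yaw):     # tool straight down, tool y axis at angle yaw
    y=np.array([np.cos(yaw),np.sin(yaw),0]);z=np.array([0,0,-1.]);return np.c_[np.cross(y,z),y,z]
E
python3 - <<'E'
from h import *
f=grab('top'); g=cv2.cvtColor(f['image'],cv2.COLOR_BGR2HSV)
m=((g[...,1]<40)&(g[...,2]>110)).astype(np.uint8); m[:110]=0;m[300:]=0
for c in cv2.findContours(m,cv2.RETR_EXTERNAL,cv2.CHAIN_APPROX_NONE)[0]:
    if cv2.contourArea(c)<400: continue
    b=cv2.minAreaRect(c);q=cv2.boxPoints(b);P=onz(f,q,.008)
    print(np.round(b[0],1),np.round(P[:,:2],3).tolist(),np.round([np.linalg.norm(P[i]-P[i-1]) for i in range(4)],3),np.round(P.mean(0),3))
# clips on jig
im=f['image'];hsv=g[165:245,120:205];v=hsv[...,2]
n,l,st,ce=cv2.connectedComponentsWithStats((v<70).astype(np.uint8))
for s,c in zip(st,ce):
    if 10<s[4]<150: print(s,c+[120,165],onz(f,c+[120,165],.09)[0].round(3))
E
```

```text
[  9.5 283. ] [[0.381, 0.732], [0.38, 0.676], [0.289, 0.669], [0.29, 0.724]] [0.091 0.056 0.091 0.055] [0.335 0.7   0.008]
[ 41.8 243.4] [[0.291, 0.728], [0.62, 0.752], [0.61, 0.495], [0.283, 0.483]] [0.245 0.329 0.258 0.327] [0.451 0.614 0.008]
[ 23.9 175.4] [[0.636, 0.764], [0.709, 0.755], [0.672, 0.601], [0.6, 0.611]] [0.157 0.074 0.158 0.073] [0.654 0.683 0.008]
[310. 206.] [[0.847, 0.432], [0.812, -0.808], [0.257, -0.733], [0.283, 0.41]] [0.564 1.24  0.56  1.143] [ 0.55  -0.175  0.008]
[459. 146.] [[0.831, -0.491], [0.822, -0.809], [0.596, -0.779], [0.604, -0.47]] [0.228 0.319 0.228 0.309] [ 0.713 -0.637  0.008]
```

Run:
```python
from h import *
f=grab('top'); g=cv2.cvtColor(f['image'],cv2.COLOR_BGR2HSV);V=g[...,2]
print(V[260,250],V[240,290],V[212,352],V[190,150],V[192,140],V[220,188],V[200,192])
for th in(100,130):
  m=((g[...,1]<60)&(V>th)).astype(np.uint8); m[:140]=0;m[255:]=0;m[:,:110]=0;m[:,398:]=0
  for c in cv2.findContours(m,cv2.RETR_EXTERNAL,cv2.CHAIN_APPROX_NONE)[0]:
    if cv2.contourArea(c)<200: continue
    b=cv2.minAreaRect(c);q=cv2.boxPoints(b);P=onz(f,q,.008)
    print(th,np.round(b[0],1),np.round(q).tolist(),np.round(P[:,:2],3).tolist(),np.round([np.linalg.norm(P[i]-P[i-1]) for i in range(4)],3),np.round(P.mean(0),3))
n,l,st,ce=cv2.connectedComponentsWithStats((V[165:245,120:205]<90).astype(np.uint8))
for s,c in zip(st,ce):
    if 8<s[4]<150: print(s,(c+[120,165]).round(1),onz(f,c+[120,165],.09)[0].round(3))
```

```text
125 133 161 222 164 135 137
100 [253.5 197. ] [[110.0, 140.0], [397.0, 140.0], [397.0, 254.0], [110.0, 254.0]] [[0.759, 0.425], [0.735, -0.452], [0.391, -0.422], [0.411, 0.412]] [0.348 0.877 0.345 0.834] [ 0.574 -0.009  0.008]
130 [289.7 226.3] [[271.0, 238.0], [274.0, 210.0], [309.0, 214.0], [305.0, 243.0]] [[0.446, -0.058], [0.529, -0.071], [0.514, -0.172], [0.431, -0.158]] [0.101 0.084 0.102 0.084] [ 0.48  -0.115  0.008]
130 [365.1 219.4] [[338.0, 226.0], [353.0, 194.0], [392.0, 213.0], [377.0, 245.0]] [[0.477, -0.256], [0.571, -0.306], [0.512, -0.419], [0.42, -0.367]] [0.126 0.107 0.127 0.106] [ 0.495 -0.337  0.008]
130 [159.5 205.7] [[125.0, 238.0], [126.0, 172.0], [194.0, 174.0], [193.0, 239.0]] [[0.458, 0.37], [0.655, 0.372], [0.645, 0.166], [0.449, 0.17]] [0.201 0.197 0.207 0.197] [0.552 0.27  0.008]
```

The cover is at about (0.495, -0.337) with its handle at yaw ~62°. Measured sides are 126x106 mm against the true 120x100, so the contour came out slightly large. First stop is over the jig, for a close view.

Run:
```python
from h import *
go([.54,.30,.32],down(0)); go([.495,-.345,.25],down(np.radians(-27.6)))
```

```text
row [-359.3 -147.4  -89. ] [-7.0000e-04  5.0000e-04  1.1279e+00]
row [-595.1 -749.4  -18.5] [-6.0000e-04  7.0000e-04  1.6097e+00]
```

```bash
python3 -m inch '[[[-30,-10,-60,0,0,0.15,85],[-359,-147,-89,0,0,1.128,85],[-359,-147,-89,0,0,1.128,85],[-359,-147,-89,0,0,1.128,85],[-359,-147,-89,0,0,1.128,85]]]'
python3 - <<'E'
from h import *
go([.54,.30,.32],down(0))
E
```

```text
t: 0.88
ee_pos: [0.4673, 0.3807, 0.3103]
ee_rot: [3.141, -0.0, 1.793]
ft_force: [0.7, 0.5, -0.2]
grip_width: 0.997
gripper_force: 0.0
row [-94.7  53.2  -9.7] [ 0.0003 -0.0004  0.2219]
```

```bash
python3 -m inch '[[[-88,50,-8,0,0,0.205,85],[-88,50,-8,0,0,0.205,85],[-88,50,-8,0,0,0.205,85],[-88,50,-8,0,0,0.205,85]]]'
python3 - <<'E'
from h import *
f=grab('wrist','w1.png');print(pose()[0])
E
```

```text
t: 1.38
ee_pos: [0.5342, 0.3087, 0.3177]
ee_rot: [-3.141, -0.0, 1.595]
ft_force: [0.1, 0.5, 0.2]
grip_width: 0.99
gripper_force: 0.0
[0.53377184 0.30926471 0.3176393 ]
```

View pics/w1.png

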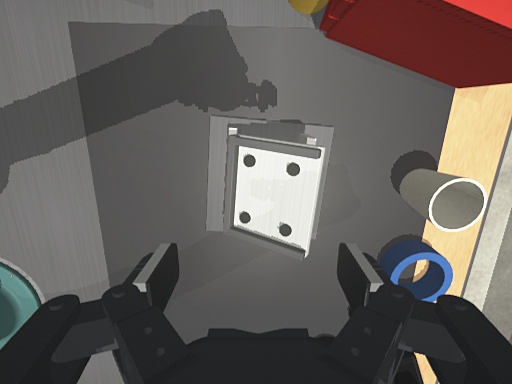

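The wrist view shows the jig. Clips are at about (249,160), (293,169), (245,217) and (285,230). The lower rim is on the left, at about u=232.

```bash
cat > jig.py <<'E'
from h import *
def clips(f,guess,rad=12,th=95,s=8):
    g=cv2.resize(cv2.cvtColor(f['image'],cv2.COLOR_BGR2GRAY),None,fx=s,fy=s,interpolation=cv2.INTER_CUBIC)
    out=[]
    for u,v in guess:
        x0,y0=int((u-rad)*s),int((v-rad)*s);w=g[y0:y0+2*rad*s,x0:x0+2*rad*s]
        m=(w<(int(w.min())+int(np.percentile(w,80)))/2).astype(np.uint8)
        n,l,st,ce=cv2.connectedComponentsWithStats(m)
        i=1+np.argmin(np.linalg.norm(ce[1:]-rad*s,axis=1)-st[1:,4]**.5)
        out.append((ce[i]+[x0,y0]+.5)/s-.5); print('clip px',out[-1].round(1),st[i,2:]/s)
    return np.array(out)
def frame(yaw):
    t=np.pi/6;c,s=np.cos(yaw),np.sin(yaw);Z=np.array([[c,-s,0],[s,c,0],[0,0,1]])
    return Z@np.c_[[np.cos(t),0,np.sin(t)],[0,1,0],[-np.sin(t),0,np.cos(t)]]
NOM=np.array([[-.034,.044],[-.034,-.044],[.034,.044],[.034,-.044]])
def solve(f,px,h,yaw=0.,p=np.array([.55,.27,.085])):
    for _ in range(30):
        F=frame(yaw);P=onplane(f,px,p+h*F[:,2],F[:,2])
        L=(P-p-h*F[:,2])@F
        d=L[:,:2]-L[:,:2].mean(0); yaw+=np.arctan2((NOM[:,0]*d[:,1]-NOM[:,1]*d[:,0]).sum(),(NOM*d).sum())
        m=L[:,:2].mean(0); q=p+F[:,:2]@m
        # keep origin at z=.085: move in plane, then slide horizontally
        c=P.mean(0)-h*F[:,2]; p=np.array([c[0],c[1],.085])
    L=(P-p-h*F[:,2])@F
    return p,yaw,L,c
E
python3 - <<'E'
from jig import *
f=grab('wrist');px=clips(f,[(249,160),(245,217),(293,169),(285,230)])
for h in(.005,.008):
    p,y,L,c=solve(f,px,h);print(h,p.round(4),np.degrees(y).round(2),(L*1000).round(1).tolist(),c.round(4))
ft=grab('top');F=frame(y)
print(proj(ft,p+np.c_[NOM,np.full(4,.006)]@F.T).round(1).tolist())
go([.495,-.345,.25],down(np.radians(-27.6)))
g=cv2.resize(ft['image'][155:255,110:210],None,fx=5,fy=5,interpolation=cv2.INTER_CUBIC)
for u in proj(ft,p+np.c_[NOM,np.full(4,.006)]@F.T): cv2.circle(g,tuple(int(k) for k in (u-[110,155]+.5)*5),4,(0,0,255),1)
a=cv2.resize(f['image'][110:270,190:350],None,fx=3,fy=3)
for u in px: cv2.circle(a,tuple(int(k) for k in (u-[190,110]+.5)*3),3,(0,0,255),1)
# rim inner top corners / seat check
for u in proj(f,p+np.array([[-.054,.064,.014],[-.054,-.064,.014],[.068,.064,0],[.068,-.064,0],[.068,.064,.014],[.068,-.064,.014]])@F.T): cv2.circle(a,tuple(int(k) for k in (u-[190,110]+.5)*3),3,(255,0,0),1)
cv2.imwrite('pics/a1.png',np.hstack([a[:480,:380],g[:480,:400]]))
E
```

```text
clip px [249.4 160.9] [ 12.     12.125 918.375]
clip px [244.7 217.7] [ 11.375  11.625 797.75 ]
clip px [293.2 169.6] [  13.375   13.25  1092.5  ]
clip px [285.  230.3] [ 12.75  12.75 975.75]
0.005 [0.5495 0.2663 0.085 ] -3.79 [[-33.9, 43.9, 0.0], [-34.0, -44.0, -0.0], [34.0, 43.9, 0.0], [33.8, -43.8, -0.0]] [0.5495 0.2663 0.085 ]
0.008 [0.5509 0.267  0.085 ] -3.79 [[-33.7, 43.6, 0.0], [-33.7, -43.7, -0.0], [33.8, 43.6, -0.0], [33.6, -43.5, -0.0]] [0.5509 0.267  0.085 ]
[[139.0, 212.4], [170.1, 213.7], [137.8, 189.5], [169.4, 190.8]]
row [-653.2  -55.6   67.6] [-7.000e-04 -2.000e-04  5.075e-01]
```

View pics/a1.png

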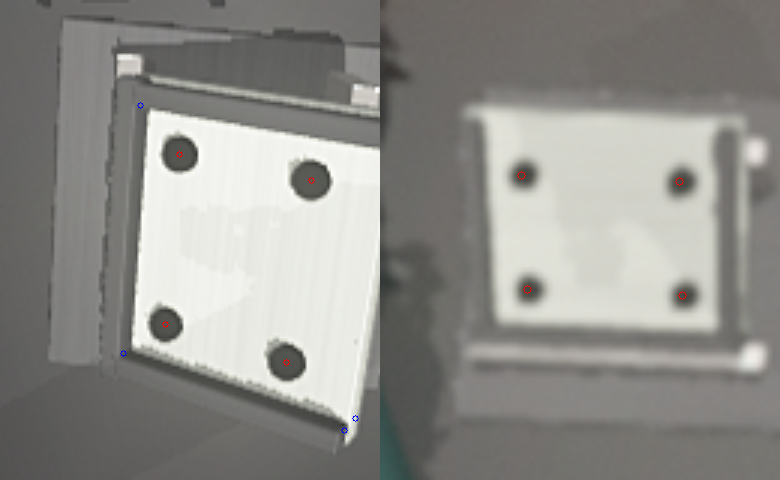

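The fit agrees with both views: clip spacing is 68x88 within 0.2 mm and the clips are centred in the top view. The jig is at (0.550, 0.267, 0.085) with yaw -3.8°. Next I move to the cover.

```bash
python3 -m inch '[[[-62,-5,0,0,0,0.05,85],[-312,-30,30,0,0,0.25,85],[-312,-30,30,0,0,0.25,85],[-312,-30,30,0,0,0.25,85],[-312,-30,30,0,0,0.25,85]]]'
python3 - <<'E'
from h import *
go([.51,-.31,.22],down(np.radians(-27.6)))
E
```

```text
t: 2.15
ee_pos: [0.5118, -0.0023, 0.2884]
ee_rot: [3.141, -0.001, 1.346]
ft_force: [0.9, -0.3, -0.6]
grip_width: 0.994
gripper_force: 0.0
row [-300.4   66.7   68.2] [ 0.0005 -0.0009  0.2573]
```

```bash
python3 -m inch '[[[-300,67,60,0,0,0.257,85],[-300,67,60,0,0,0.257,85],[-300,67,60,0,0,0.257,85],[-300,67,60,0,0,0.257,85],[-300,67,60,0,0,0.257,85]]]'
python3 -m inch '[[[0,0,0,0,0,0,85],[0,0,0,0,0,0,85]]]'
python3 - <<'E'
from h import *
f=grab('wrist','w2.png');print(pose()[0])
g=cv2.cvtColor(f['image'],cv2.COLOR_BGR2GRAY)
E
```

```text
t: 2.78
ee_pos: [0.5108, -0.3088, 0.2281]
ee_rot: [3.141, -0.001, 1.09]
ft_force: [1.3, 0.6, -0.0]
grip_width: 0.996
gripper_force: 0.0
t: 3.02
ee_pos: [0.5104, -0.3073, 0.2281]
ee_rot: [-3.141, -0.001, 1.088]
ft_force: [0.2, 0.5, -0.0]
grip_width: 0.995
gripper_force: 0.0
[ 0.51084969 -0.30649969  0.2283004 ]
```

View pics/w2.png

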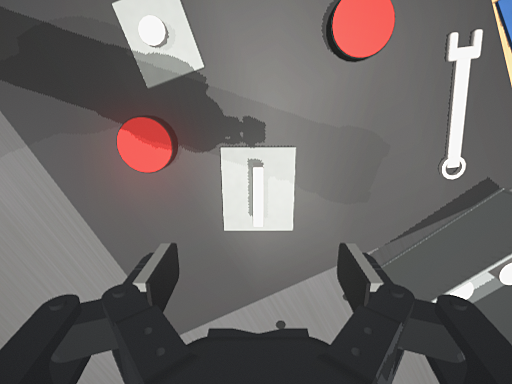

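The wrist view shows the cover plate at u 220-297, v 147-231, with its bar at about u=258, v 167-227. The nearest puck is clear at (147,145).

```bash
cat > cov.py <<'E'
from h import *
f=grab('wrist');s=4
g=cv2.resize(cv2.cvtColor(f['image'],cv2.COLOR_BGR2GRAY),None,fx=s,fy=s,interpolation=cv2.INTER_CUBIC)
x0,y0,x1,y1=200,130,320,245
w=g[y0*s:y1*s,x0*s:x1*s]; a=[int(w[(v-y0)*s,(u-x0)*s]) for u,v in((258,200),(280,200),(250,200),(210,200))];print('bar,plate,shade,mat',a)
def rect(m,z,lo,hi):
    for c in cv2.findContours(m.astype(np.uint8),cv2.RETR_EXTERNAL,cv2.CHAIN_APPROX_NONE)[0]:
        if not lo<cv2.contourArea(c)/s/s<hi: continue
        q=(cv2.boxPoints(cv2.minAreaRect(c))+.5)/s-.5+[x0,y0];P=onz(f,q,z);e=[np.linalg.norm(P[i]-P[i-1]) for i in range(4)]
        i=int(np.argmax(e));d=P[i]-P[i-1];d*=np.sign(d[1])
        print(z,P.mean(0).round(4),np.degrees(np.arctan2(d[1],d[0])).round(2),np.round(e,4))
rect(w>(a[1]+a[3])/2,.008,3000,9000)
for t in(.4,.5,.6): rect(w>a[1]+t*(a[0]-a[1]),.040,150,2000)
E
python3 cov.py
```

```text
bar,plate,shade,mat [247, 236, 165, 118]
0.008 [ 0.4948 -0.3375  0.008 ] 60.34 [0.1197 0.0989 0.1196 0.1086]
0.04 [ 0.4944 -0.3373  0.04  ] 62.11 [0.0789 0.012  0.0789 0.0128]
0.04 [ 0.4944 -0.3373  0.04  ] 62.11 [0.0789 0.012  0.0789 0.0128]
0.04 [ 0.4944 -0.3373  0.04  ] 62.11 [0.0789 0.012  0.0789 0.0128]
```

Run:
```python
from h import *
go([.4946,-.3374,.0155],down(np.radians(-28.2)))
```

```text
row [-3.550e+01 -2.000e-01  2.129e+02] [-0.0001 -0.0013  0.0115]
```

```bash
python3 -m inch '[[[-36,0,50,0,-0.001,0.012,50],[-36,0,100,0,-0.001,0.012,50],[-36,0,150,0,-0.001,0.012,50],[-36,0,150,0,-0.001,0.012,50]]]' 40
python3 - <<'E'
from h import *
go([.4946,-.3374,.0155],down(np.radians(-28.2)))
E
```

```text
t: 3.62
ee_pos: [0.492, -0.3368, 0.0756]
ee_rot: [-3.134, 0.0, 1.078]
ft_force: [0.1, -0.2, 0.4]
grip_width: 0.585
gripper_force: 0.0
row [ 0.7  3.  60.1] [-0.0072  0.0001 -0.0009]
```

```bash
python3 -m inch '[[[0,1,25,0,0,0,50],[0,1,45,0,0,0,50],[0,1,60,0,0,0,50],[0,1,60,0,0,0,50]]]'
python3 - <<'E'
from h import *
go([.4946,-.3374,.0155],down(np.radians(-28.2)))
E
```

```text
t: 4.12
ee_pos: [0.4939, -0.3404, 0.018]
ee_rot: [-3.14, 0.001, 1.075]
ft_force: [-0.3, 0.7, -0.5]
grip_width: 0.583
gripper_force: 0.0
row [ 2.9 -0.8  2.5] [-0.0012  0.0008 -0.0035]
```

```bash
python3 -m inch '[[[2,-1,2,0,0,-0.003,50],[2,-1,2,0,0,-0.003,50],[2,-1,2,0,0,-0.003,0],[2,-1,2,0,0,-0.003,0],[2,-1,2,0,0,-0.003,0]]]' 60
python3 -m inch '[[[0,0,0,0,0,0,0],[0,0,0,0,0,0,0],[0,0,0,0,0,0,0]]]' 60
python3 - <<'E'
from h import *
print(pose()[0],get_state()['ft_force'])
E
```

```text
t: 4.75
ee_pos: [0.4945, -0.3388, 0.0169]
ee_rot: [3.141, 0.001, 1.078]
ft_force: [-0.7, 0.5, 3.3]
grip_width: 0.15
gripper_force: 59.3
t: 5.12
ee_pos: [0.4944, -0.3388, 0.0169]
ee_rot: [3.141, 0.001, 1.078]
ft_force: [-1.5, 0.6, 5.1]
grip_width: 0.148
gripper_force: 59.6
[ 0.49444118 -0.33878574  0.01689154] [-1.5255011   0.56073732  5.09690384]
```

Gripped, opening about 12.6 mm. Now I lift it.

```bash
python3 -m inch '[[[0,0,-10,0,0,0,0],[0,0,-40,0,0,0,0],[0,0,-90,0,0,0,0],[0,0,-150,0,0,0,0],[0,0,-210,0,0,0,0]]]' 60
cat > tgt.py <<'E'
from jig import *
import sys
p=np.array([.550,.2667,.085]);F=frame(np.radians(-3.8))
R=np.c_[F[:,1],F[:,0],-F[:,2]]
def tcp(x,y,h,t=.0169,tx=.0014): return p+F@[x,y-tx,h+t]
def where():   # cover in frame, mm and deg, assuming the grasp
    P,Q=pose(); c=P+Q@[.0014,0,.0169]; print('cover in frame mm',((c-p)@F*1000).round(1),'tilt err',np.round(Ro.from_matrix(R.T@Q).as_rotvec(),4))
if __name__=='__main__':
    where(); go(tcp(*map(float,sys.argv[1:4])),R)
E
python3 tgt.py 0.001 0 .08; python3 -c "
from h import *
f=grab('wrist','w3.png');print(get_state()['ft_force'])"
```

```text
t: 5.75
ee_pos: [0.4936, -0.338, 0.228]
ee_rot: [-3.14, 0.001, 1.077]
ft_force: [0.2, -0.0, -2.5]
grip_width: 0.148
gripper_force: 58.7
cover in frame mm [  49.5 -605.8  117. ] tilt err [ 0.517  -0.1126  0.417 ]
row [ 538.3 -279.4   58.3] [-0.517   0.1126 -0.417 ]
[ 1.85679025 -2.81544474  2.71886452]
```

View pics/w3.png

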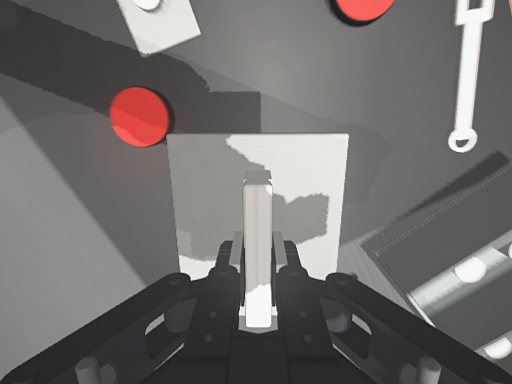

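The wrist view shows the cover held squarely, with the far plate corners at (167,133) and (349,133). I check the offset in the grip from these.

```bash
python3 - <<'E'
from h import *
f=grab('wrist');f['W']=f['tool_from_camera']
print((onz(f,[[167,133],[349,133]],.0089)*1000).round(1))
E
python3 -m inch '[[[30,-20,-30,0,0,-0.05,0],[300,-155,-25,-0.25,0.05,-0.2,0],[300,-155,-25,-0.25,0.05,-0.2,0],[300,-155,-25,-0.25,0.05,-0.2,0],[300,-155,-25,-0.25,0.05,-0.2,0]]]' 60
python3 tgt.py 0.001 0 .08
```

```text
[[ 61.9 -49.5   8.9]
 [ 61.8  49.3   8.9]]
t: 6.48
ee_pos: [0.4967, -0.0506, 0.2514]
ee_rot: [2.889, -0.024, 1.282]
ft_force: [0.5, 0.1, -2.9]
grip_width: 0.146
gripper_force: 59.3
cover in frame mm [  51.1 -319.3  143.8] tilt err [ 0.2677 -0.0624  0.2159]
row [ 305.4 -105.    65.2] [-0.2677  0.0624 -0.2159]
```

```bash
python3 -m inch '[[[305,-105,62,-0.267,0.062,-0.216,0],[305,-105,62,-0.267,0.062,-0.216,0],[305,-105,62,-0.267,0.062,-0.216,0],[305,-105,62,-0.267,0.062,-0.216,0],[305,-105,62,-0.267,0.062,-0.216,0]]]' 60
python3 -m inch '[[[0,0,0,0,0,0,0],[0,0,0,0,0,0,0],[0,0,0,0,0,0,0]]]' 60
python3 tgt.py 0.001 0 .03
```

```text
t: 7.1
ee_pos: [0.5018, 0.2254, 0.1817]
ee_rot: [2.619, 0.002, 1.504]
ft_force: [1.0, 0.1, -2.4]
grip_width: 0.148
gripper_force: 59.4
t: 7.48
ee_pos: [0.5028, 0.2226, 0.1828]
ee_rot: [2.618, 0.002, 1.502]
ft_force: [-0.1, 0.1, -2.7]
grip_width: 0.151
gripper_force: 59.4
cover in frame mm [ 10.6 -45.7  89.9] tilt err [ 0.0004 -0.0026  0.0012]
row [45.8 -9.6 59.8] [-0.0004  0.0026 -0.0012]
```

```bash
python3 -m inch '[[[46,-10,20,0,0.002,-0.001,0],[46,-10,55,0,0.002,-0.001,0],[46,-10,55,0,0.002,-0.001,0],[46,-10,55,0,0.002,-0.001,0],[46,-10,55,0,0.002,-0.001,0]]]' 60
python3 tgt.py 0.001 0 .012
python3 - <<'E'
from h import *
a=grab('wrist','w4.png')['image'];b=grab('scene')['image'][180:320,270:450]
b=cv2.resize(b,None,fx=2.74,fy=2.74)[:384]
cv2.imwrite('pics/c4.png',np.hstack([a[:,100:400],b[:,:480]]))
E
```

```text
t: 8.1
ee_pos: [0.525, 0.2689, 0.1316]
ee_rot: [2.617, -0.002, 1.506]
ft_force: [-0.4, -0.0, -2.6]
grip_width: 0.145
gripper_force: 59.4
cover in frame mm [ 1.6  2.  36.1] tilt err [-0.0013  0.0024 -0.    ]
row [-2.  -0.6 24.1] [ 0.0013 -0.0024  0.    ]
```

View pics/c4.png

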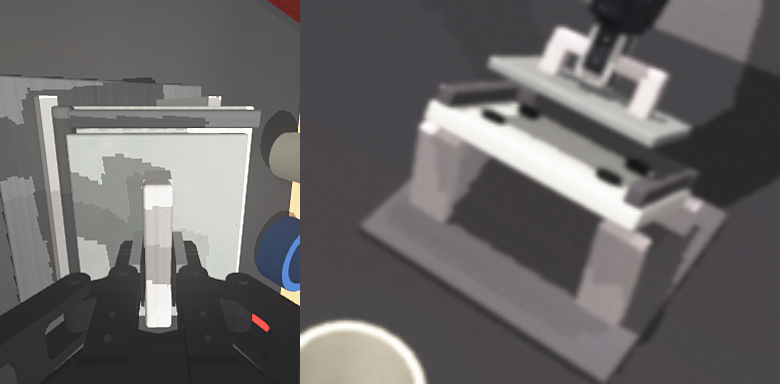

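The cover is above the jig and parallel to it. The side rim runs along v≈108-127 in the wrist view and the lower rim is at the left. I check the predicted rim edges against the picture.

Run:
```python
from tgt import *
f=grab('wrist');g=cv2.cvtColor(f['image'],cv2.COLOR_BGR2GRAY)
where()
for x in(-.03,0,.03):
    u,v=proj(f,p+F@[x,.064,.014])[0];print('side rim',u.round(1),v.round(1),g[int(v)-8:int(v)+9,int(round(u))].tolist())
for y in(.03,.045):
    u,v=proj(f,p+F@[-.054,y,.014])[0];print('low rim',u.round(1),v.round(1),g[int(round(v)),int(u)-8:int(u)+9].tolist())
```

```text
cover in frame mm [ 1.3  2.3 35.8] tilt err [-0.0011  0.0024 -0.0007]
side rim 209.8 127.3 [93, 96, 96, 97, 98, 98, 99, 96, 83, 100, 165, 211, 221, 197, 130, 140, 188]
side rim 256.1 127.3 [97, 99, 98, 98, 99, 100, 101, 97, 84, 103, 169, 218, 227, 197, 126, 149, 189]
side rim 302.4 127.4 [96, 100, 100, 99, 100, 100, 102, 97, 77, 135, 249, 251, 252, 251, 128, 157, 197]
low rim 177.2 178.3 [87, 112, 141, 149, 149, 148, 147, 147, 147, 147, 147, 147, 146, 146, 146, 147, 147]
low rim 175.3 156.5 [80, 140, 201, 209, 206, 206, 205, 205, 205, 206, 206, 206, 206, 207, 207, 207, 208]
```

The side rim falls within a pixel of the prediction. I correct by -2 mm in y and descend.

```bash
python3 -m inch '[[[-2,-0.5,8,0.001,-0.002,0,0],[-2,-0.5,14,0.001,-0.002,0,0],[-2,-0.5,19,0.001,-0.002,0,0],[-2,-0.5,22,0.001,-0.002,0,0],[-2,-0.5,22,0.001,-0.002,0,0]]]' 60
python3 -m inch '[[[0,0,0,0,0,0,0],[0,0,0,0,0,0,0]]]'
python3 tgt.py 0.001 0 .007
```

```text
t: 8.88
ee_pos: [0.5352, 0.2663, 0.1106]
ee_rot: [2.619, 0.002, 1.506]
ft_force: [0.1, 0.4, -2.5]
grip_width: 0.154
gripper_force: 59.4
t: 9.12
ee_pos: [0.5352, 0.2665, 0.1111]
ee_rot: [2.619, 0.001, 1.506]
ft_force: [-0.6, 1.2, -1.7]
grip_width: 0.15
gripper_force: 59.4
cover in frame mm [ 0.3  0.2 13.1] tilt err [ 0.0006 -0.0006 -0.0017]
row [-0.2  0.7  6.1] [-0.0006  0.0006  0.0017]
```

```bash
python3 -m inch '[[[0,0.5,1,0,0,0.001,0],[0,0.5,2,0,0,0.001,0],[0,0.5,3,0,0,0.001,0],[0,0.5,3,0,0,0.001,0]]]'
python3 -m inch '[[[0,0,0.5,0,0,0,0],[0,0,1,0,0,0,0],[0,0,1,0,0,0,0]]]'
python3 tgt.py 0.001 0 .007
```

```text
t: 9.62
ee_pos: [0.5371, 0.2662, 0.1086]
ee_rot: [2.619, 0.001, 1.505]
ft_force: [1.1, 0.4, -2.2]
grip_width: 0.153
gripper_force: 59.4
t: 10.0
ee_pos: [0.5376, 0.2662, 0.1078]
ee_rot: [2.619, 0.001, 1.505]
ft_force: [0.1, -0.5, -1.5]
grip_width: 0.147
gripper_force: 59.4
cover in frame mm [0.7 0.1 9. ] tilt err [ 0.0007 -0.0009 -0.0007]
row [-0.1  0.3  2. ] [-0.0007  0.0009  0.0007]
```

```bash
for i in 1; do python3 -m inch '[[[0,0,0.5,0,0,0,0],[0,0,0.5,0,0,0,0],[0,0,0.5,0,0,0,0]]]'; done
python3 -m inch '[[[0,0,0.5,0,0,0,0],[0,0,0.5,0,0,0,0],[0,0,0.5,0,0,0,0]]]'
python3 tgt.py 0.001 0 .007
```

```text
t: 10.38
ee_pos: [0.5378, 0.2662, 0.1074]
ee_rot: [2.619, 0.001, 1.505]
ft_force: [0.7, 0.5, -2.3]
grip_width: 0.151
gripper_force: 59.4
t: 10.75
ee_pos: [0.5381, 0.2662, 0.1069]
ee_rot: [2.619, 0.001, 1.505]
ft_force: [-0.7, 0.3, -2.3]
grip_width: 0.151
gripper_force: 59.4
cover in frame mm [0.7 0.1 8. ] tilt err [ 0.0008 -0.0009 -0.0007]
row [-0.1  0.3  1. ] [-0.0008  0.0009  0.0007]
```

```bash
for k in a b; do :; done
python3 -m inch '[[[0,0,0.5,0,0,0,0],[0,0,0.5,0,0,0,0],[0,0,0.5,0,0,0,0]]]'
python3 -c "
from h import *
print(np.mean([get_state()['ft_force'] for _ in range(5)],0))"
python3 -m inch '[[[0,0,0.5,0,0,0,0],[0,0,0.5,0,0,0,0],[0,0,0.5,0,0,0,0]]]'
python3 tgt.py 0.001 0 .007
```

```text
t: 11.12
ee_pos: [0.5383, 0.2662, 0.1065]
ee_rot: [2.619, 0.001, 1.505]
ft_force: [-0.3, -0.3, -3.2]
grip_width: 0.149
gripper_force: 59.4
[-0.3167724  -0.31892152 -3.15388746]
t: 11.5
ee_pos: [0.5386, 0.2662, 0.106]
ee_rot: [2.619, 0.001, 1.505]
ft_force: [-0.2, 0.1, -1.9]
grip_width: 0.15
gripper_force: 59.4
cover in frame mm [0.7 0.1 7. ] tilt err [ 0.0008 -0.0009 -0.0007]
row [-0.1  0.3  0. ] [-0.0008  0.0009  0.0007]
```

```bash
python3 -m inch '[[[0,0,0.5,0,0,0,0],[0,0,0.5,0,0,0,0],[0,0,0.5,0,0,0,0]]]'
python3 -m inch '[[[0,0,0.5,0,0,0,0],[0,0,0.5,0,0,0,0],[0,0,0.5,0,0,0,0]]]'
python3 tgt.py 0.001 0 .007
```

```text
t: 11.88
ee_pos: [0.5389, 0.2661, 0.1057]
ee_rot: [2.619, 0.001, 1.505]
ft_force: [0.1, 0.2, -0.6]
grip_width: 0.15
gripper_force: 59.7
t: 12.25
ee_pos: [0.5391, 0.2663, 0.1053]
ee_rot: [2.619, 0.001, 1.505]
ft_force: [-2.3, -0.5, 2.2]
grip_width: 0.149
gripper_force: 60.1
cover in frame mm [0.7 0.2 6.2] tilt err [ 0.0006 -0.0006 -0.0008]
row [-0.3  0.3 -0.8] [-0.0006  0.0006  0.0008]
```

Contact, with about 5 N along the normal and the cover about 6 mm proud. I release it here.

```bash
python3 -m inch '[[[0,0,0,0,0,0,16],[0,0,0,0,0,0,22],[0,0,0,0,0,0,35],[0,0,0,0,0,0,35],[0,0,0,0,0,0,35]]]' 20
python3 -m inch '[[[0,0,0,0,0,0,35],[0,0,-20,0,0,0,35],[0,0,-45,0,0,0,35],[0,0,-80,0,0,0,35],[0,0,-80,0,0,0,35]]]'
python3 -m inch '[[[0,0,0,0,0,0,0],[0,0,0,0,0,0,0]]]'
python3 - <<'E'
from h import *
a=grab('wrist','w5.png')['image'];b=grab('scene')['image'][180:320,270:450]
b=cv2.resize(b,None,fx=2.74,fy=2.74)[:384]
cv2.imwrite('pics/c5.png',np.hstack([a[:,100:400],b[:,:480]]))
E
python3 tgt.py 0 0 .03
```

```text
t: 12.88
ee_pos: [0.5392, 0.2661, 0.1052]
ee_rot: [2.619, 0.001, 1.505]
ft_force: [0.0, 0.0, -0.7]
grip_width: 0.412
gripper_force: 0.0
t: 13.5
ee_pos: [0.4993, 0.2701, 0.1766]
ee_rot: [2.617, -0.003, 1.506]
ft_force: [-0.3, 1.1, -1.0]
grip_width: 0.411
gripper_force: 0.0
t: 13.75
ee_pos: [0.4993, 0.2683, 0.1735]
ee_rot: [2.62, 0.003, 1.504]
ft_force: [-0.0, -0.4, 0.3]
grip_width: 0.007
gripper_force: 0.0
cover in frame mm [ 0.3 -0.3 85.2] tilt err [ 0.0016 -0.0024 -0.0011]
row [ 0.4 -0.2 55.2] [-0.0016  0.0024  0.0011]
```

View pics/c5.png

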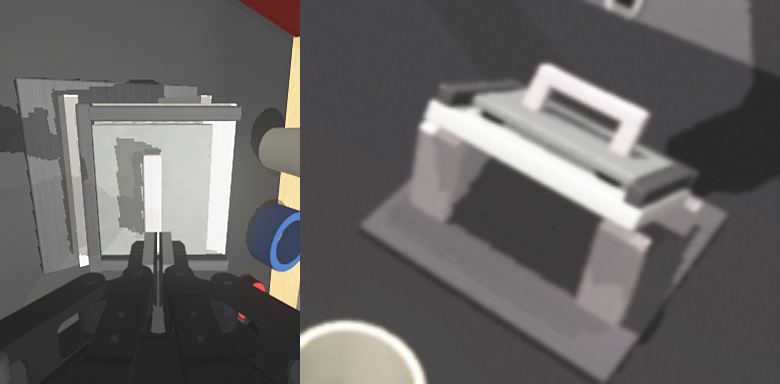

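The cover is released and stands proud on the clips, inside the rims. I measure where the bar lies, then press.

```bash
python3 - <<'E'
from tgt import *
f=grab('wrist')
n=F[:,2]
def loc(uv,h): return ((onplane(f,uv,p+h*n,n)-p)@F*1000).round(1).tolist()
print('bar far end',loc([[244,155],[261,155]],.046)); 
print('plate corners',loc([[193,123],[312,125]],.014))
g=cv2.cvtColor(f['image'],cv2.COLOR_BGR2GRAY);print(g[190,185:200].tolist(),g[190,302:320].tolist(),g[180,238:266].tolist(),g[115:130,270].tolist(),g[145:162,252].tolist())
E
python3 tgt.py -.002 0 .035
```

```text
bar far end [[-10.2, 40.5, 46.0], [2.2, 40.5, 46.0]]
plate corners [[-53.3, 61.4, 14.0], [44.1, 59.9, 14.0]]
[112, 115, 115, 115, 115, 115, 117, 116, 117, 121, 107, 99, 176, 182, 180] [209, 210, 209, 211, 211, 210, 209, 225, 247, 245, 245, 245, 246, 246, 246, 246, 245, 245] [134, 134, 134, 130, 166, 154, 216, 247, 244, 243, 243, 242, 241, 240, 242, 244, 244, 244, 244, 245, 245, 246, 251, 222, 198, 200, 201, 200] [126, 128, 130, 132, 123, 107, 173, 217, 172, 143, 184, 202, 201, 202, 203] [201, 201, 175, 139, 132, 129, 131, 128, 127, 132, 196, 234, 243, 244, 243, 243, 243]
cover in frame mm [ 0.3 -0.3 85.3] tilt err [ 0.0015 -0.0022 -0.001 ]
row [ 0.3 -2.3 50.3] [-0.0015  0.0022  0.001 ]
```

The cover has slid down against the ledge (x≈-4, y≈0.5 mm), which is within the play. I press first on the bar centre with shut fingers.

```bash
sed -i 's/if __name__/def press():\n    P,Q=pose();s=get_state();print("tcp in frame",((P-p)@F*1000).round(1),"force in frame",(np.array(s["ft_force"])@F).round(1))\nif __name__/' tgt.py
python3 -m inch '[[[0,-4,25,0,0.002,0.001,0],[0,-4,45,0,0.002,0.001,0],[0,-4,52,0,0.002,0.001,0],[0,-4,52,0,0.002,0.001,0]]]' 40
python3 -c "from tgt import *;press()"
python3 -m inch '[[[0,0,1.5,0,0,0,0],[0,0,3,0,0,0,0],[0,0,4,0,0,0,0],[0,0,5,0,0,0,0],[0,0,5,0,0,0,0]]]'
python3 -c "from tgt import *;press()"
```

```text
t: 14.4
ee_pos: [0.5216, 0.2671, 0.127]
ee_rot: [2.619, -0.0, 1.505]
ft_force: [-0.4, 0.0, -0.4]
grip_width: 0.002
gripper_force: 0.0
tcp in frame [-3.6 -1.4 50.5] force in frame [-0.5  0.  -0.1]
t: 15.02
ee_pos: [0.5241, 0.2672, 0.1233]
ee_rot: [2.619, -0.001, 1.505]
ft_force: [-2.1, -0.1, 2.4]
grip_width: 0.001
gripper_force: 1.6
tcp in frame [-3.3 -1.2 46.1] force in frame [-0.6 -0.2  3.1]
```

```bash
python3 -m inch '[[[0,0,1,0,0,0,0],[0,0,2,0,0,0,0],[0,0,3,0,0,0,0],[0,0,4,0,0,0,0],[0,0,4,0,0,0,0]]]'
python3 -c "from tgt import *;press()"
python3 -m inch '[[[0,0,1,0,0,0,0],[0,0,2,0,0,0,0],[0,0,3,0,0,0,0],[0,0,3,0,0,0,0]]]'
python3 -c "from tgt import *;press()"
```

```text
t: 15.65
ee_pos: [0.5261, 0.2671, 0.1199]
ee_rot: [2.619, -0.001, 1.505]
ft_force: [-2.5, -0.5, 4.8]
grip_width: 0.001
gripper_force: 2.9
tcp in frame [-3.2 -1.2 42.2] force in frame [ 0.3 -0.7  5.4]
t: 16.15
ee_pos: [0.527, 0.267, 0.1183]
ee_rot: [2.618, -0.001, 1.505]
ft_force: [-14.6, -3.4, 21.0]
grip_width: 0.001
gripper_force: 12.6
tcp in frame [-3.2 -1.2 40.3] force in frame [-1.9 -4.3 25.4]
```

It bottoms at 40.3 mm with 25 N, against the expected 40. I push slightly more, then check each corner.

```bash
python3 -m inch '[[[0,0,0.5,0,0,0,0],[0,0,0.5,0,0,0,0],[0,0,0.5,0,0,0,0]]]'
python3 -c "from tgt import *;press()"
python3 -m inch '[[[0,0,-20,0,0,0,0],[0,0,-50,0,0,0,0],[0,0,-60,0,0,0,0],[0,0,-60,0,0,0,0],[0,0,-60,0,0,0,0]]]'
python3 - <<'E'
from tgt import *
press()
f=grab('wrist','w6.png');a=f['image'];b=grab('scene')['image'][180:320,270:450]
b=cv2.resize(b,None,fx=2.74,fy=2.74)[:384]
cv2.imwrite('pics/c6.png',np.hstack([a[:,100:400],b[:,:480]]))
E
```

```text
t: 16.52
ee_pos: [0.5271, 0.267, 0.1182]
ee_rot: [2.618, -0.002, 1.504]
ft_force: [-18.8, -4.6, 26.5]
grip_width: 0.002
gripper_force: 16.3
tcp in frame [-3.2 -1.2 40.2] force in frame [-2.7 -5.9 32.2]
t: 17.15
ee_pos: [0.4981, 0.2684, 0.1678]
ee_rot: [2.619, -0.0, 1.504]
ft_force: [-0.2, 0.1, 0.0]
grip_width: 0.001
gripper_force: 0.0
tcp in frame [-3.5 -1.8 97.6] force in frame [-0.1  0.1  0.1]
```

View pics/c6.png

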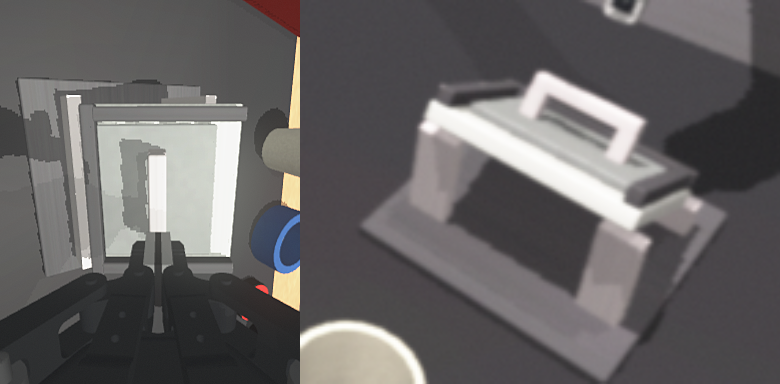

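It looks seated. I check and press each corner so that no clip holds one up, starting with the upper-left.

```bash
python3 -m inch '[[[44,33,40,0,0,0,0],[44,33,60,0,0,0,0],[44,33,80,0,0,0,0],[44,33,84,0,0,0,0],[44,33,84,0,0,0,0]]]'
python3 -c "from tgt import *;press()"
python3 -m inch '[[[0,0,2,0,0,0,0],[0,0,4,0,0,0,0],[0,0,5,0,0,0,0],[0,0,5,0,0,0,0]]]'
python3 -c "from tgt import *;press()"
```

```text
t: 17.88
ee_pos: [0.5711, 0.308, 0.1119]
ee_rot: [2.619, -0.0, 1.505]
ft_force: [0.5, 0.7, 0.8]
grip_width: -0.003
gripper_force: 0.0
tcp in frame [29.3 42.6 14.2] force in frame [0.8 0.7 0.4]
t: 18.38
ee_pos: [0.5738, 0.308, 0.1082]
ee_rot: [2.619, -0.001, 1.505]
ft_force: [0.4, 0.0, -0.1]
grip_width: -0.0
gripper_force: 0.0
tcp in frame [29.8 42.8  9.6] force in frame [ 0.3  0.1 -0.3]
```

```bash
python3 -m inch '[[[0,0,1,0,0,0,0],[0,0,2,0,0,0,0],[0,0,2.5,0,0,0,0],[0,0,2.5,0,0,0,0]]]'
python3 -c "from tgt import *;press()"
python3 -m inch '[[[0,0,0.5,0,0,0,0],[0,0,1,0,0,0,0],[0,0,1,0,0,0,0]]]'
python3 -c "from tgt import *;press()"
```

```text
t: 18.88
ee_pos: [0.5744, 0.3081, 0.1071]
ee_rot: [2.618, -0.001, 1.505]
ft_force: [-12.0, -2.3, 14.4]
grip_width: 0.001
gripper_force: 9.3
tcp in frame [29.8 42.9  8.3] force in frame [-3.  -3.1 18.3]
t: 19.25
ee_pos: [0.5745, 0.3081, 0.1071]
ee_rot: [2.618, -0.001, 1.504]
ft_force: [-18.6, -4.3, 24.3]
grip_width: 0.002
gripper_force: 15.4
tcp in frame [29.8 42.9  8.3] force in frame [-3.7 -5.5 30.2]
```

Solid at 8.3 mm. Next is the upper-right corner.

```bash
python3 -m inch '[[[0,0,-20,0,0,0,0],[-30,0,-25,0,0,0,0],[-86,0,-20,0,0,0,0],[-86,0,-8,0,0,0,0],[-86,0,-5,0,0,0,0]]]'
python3 -m inch '[[[0,0,0,0,0,0,0],[0,0,2,0,0,0,0],[0,0,4,0,0,0,0],[0,0,4,0,0,0,0]]]'
python3 -c "from tgt import *;press()"
python3 -m inch '[[[0,0,0.5,0,0,0,0],[0,0,1,0,0,0,0],[0,0,1,0,0,0,0]]]'
python3 -c "from tgt import *;press()"
```

```text
t: 19.88
ee_pos: [0.5677, 0.2225, 0.1089]
ee_rot: [2.619, -0.001, 1.505]
ft_force: [0.4, 0.4, 0.7]
grip_width: 0.001
gripper_force: 0.0
t: 20.38
ee_pos: [0.5687, 0.2234, 0.107]
ee_rot: [2.618, -0.002, 1.506]
ft_force: [-13.1, -1.2, 17.8]
grip_width: -0.002
gripper_force: 10.9
tcp in frame [ 29.7 -42.    8.3] force in frame [-2.4 -2.  22. ]
t: 20.75
ee_pos: [0.5688, 0.2233, 0.1069]
ee_rot: [2.618, -0.003, 1.506]
ft_force: [-21.8, -2.7, 29.7]
grip_width: -0.002
gripper_force: 18.5
tcp in frame [ 29.7 -42.    8.2] force in frame [-3.9 -4.2 36.5]
```

```bash
python3 -m inch '[[[0,0,-45,0,0,0,0],[0,-10,-60,0,0,0,0],[0,-64,-55,0,0,0,0],[0,-64,-20,0,0,0,0],[0,-64,-6,0,0,0,0]]]'
python3 -m inch '[[[0,0,0,0,0,0,0],[0,0,2,0,0,0,0],[0,0,4,0,0,0,0],[0,0,4,0,0,0,0]]]'
python3 -c "from tgt import *;press()"
python3 -m inch '[[[0,0,0.5,0,0,0,0],[0,0,1,0,0,0,0],[0,0,1,0,0,0,0]]]'
python3 -c "from tgt import *;press()"
```

```text
t: 21.38
ee_pos: [0.5103, 0.2262, 0.0763]
ee_rot: [2.621, 0.002, 1.507]
ft_force: [-0.2, -0.3, 0.9]
grip_width: 0.003
gripper_force: 0.0
t: 21.88
ee_pos: [0.5136, 0.2261, 0.0752]
ee_rot: [2.618, -0.002, 1.505]
ft_force: [-2.3, 0.1, 2.8]
grip_width: 0.0
gripper_force: 1.7
tcp in frame [-34.  -42.9   8.4] force in frame [-0.6 -0.   3.5]
t: 22.25
ee_pos: [0.5137, 0.2261, 0.0752]
ee_rot: [2.618, -0.003, 1.505]
ft_force: [-12.7, -1.8, 20.6]
grip_width: -0.002
gripper_force: 12.0
tcp in frame [-34.  -42.9   8.3] force in frame [-0.5 -2.6 24.1]
```

Flat there too. Last is the lower-left corner, going over the handle-free side with a lift.

```bash
python3 -m inch '[[[0,0,-45,0,0,0,0],[10,0,-60,0,0,0,0],[70,0,-60,0,0,0,0],[86,0,-45,0,0,0,0],[86,0,-20,0,0,0,0]]]'
python3 -m inch '[[[0,0,5,0,0,0,0],[0,0,14,0,0,0,0],[0,0,17,0,0,0,0],[0,0,18,0,0,0,0],[0,0,19,0,0,0,0]]]'
python3 -c "from tgt import *;press()"
python3 -m inch '[[[0,0,0.5,0,0,0,0],[0,0,1,0,0,0,0],[0,0,1,0,0,0,0]]]'
python3 -c "from tgt import *;press()"
```

```text
t: 22.88
ee_pos: [0.5101, 0.3153, 0.092]
ee_rot: [2.618, -0.005, 1.508]
ft_force: [0.3, 0.2, -0.5]
grip_width: -0.003
gripper_force: 0.0
t: 23.5
ee_pos: [0.5192, 0.3118, 0.0752]
ee_rot: [2.618, -0.002, 1.505]
ft_force: [-8.6, -1.3, 13.9]
grip_width: -0.002
gripper_force: 7.6
tcp in frame [-34.1  43.    8.3] force in frame [-0.4 -1.9 16.3]
t: 23.88
ee_pos: [0.5192, 0.3118, 0.0752]
ee_rot: [2.618, -0.002, 1.505]
ft_force: [-9.9, -2.6, 14.8]
grip_width: -0.001
gripper_force: 8.5
tcp in frame [-34.1  43.    8.3] force in frame [-1.  -3.3 17.7]
```

All four corners bottom at 8.2-8.3 mm. I retreat and take a final look.

```bash
python3 -m inch '[[[0,0,-30,0,0,0,0],[0,0,-80,0,0,0,0],[0,0,-120,0,0,0,0],[0,0,-120,0,0,0,0],[0,0,-120,0,0,0,0]]]'
python3 -m inch '[[[0,0,0,0,0,0,0],[0,0,0,0,0,0,0]]]'
python3 - <<'E'
from h import *
a=grab('wrist')['image'];b=grab('scene')['image'][180:320,270:450]
b=cv2.resize(b,None,fx=2.74,fy=2.74)[:384]
cv2.imwrite('pics/c7.png',np.hstack([a[:,100:400],b[:,:480]]))
E
```

```text
t: 24.5
ee_pos: [0.4601, 0.3151, 0.1777]
ee_rot: [2.619, -0.001, 1.504]
ft_force: [0.7, -0.0, -0.2]
grip_width: 0.0
gripper_force: 0.0
t: 24.75
ee_pos: [0.46, 0.3149, 0.1768]
ee_rot: [2.62, 0.001, 1.504]
ft_force: [0.2, -0.4, 0.7]
grip_width: 0.005
gripper_force: 0.0
```

View pics/c7.png

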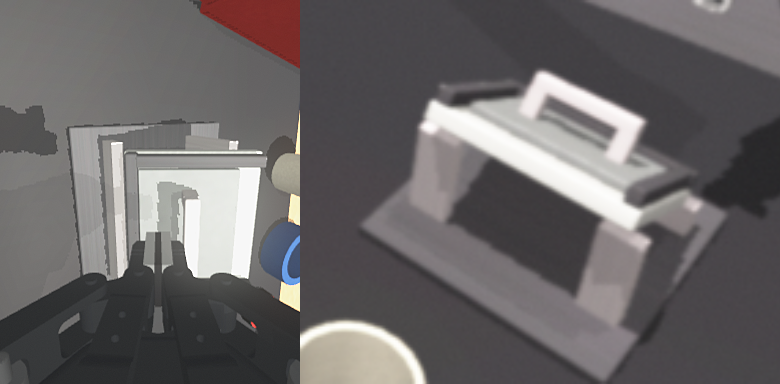

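The cover lies flat within the rims with its bar along y, and the arm is clear of everything.

```bash
python3 -c "
from rig import order
print(order.finish_job())"
```

```text
the job is handed in; nothing more can be done
None
```

I laid the cover on the clips, released it about 6 mm proud, and pressed it flat (all four corners bottomed within 0.3 mm of the seat height); the job is handed in at about 25 s, with the smaller plate and pucks untouched.

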